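Set out a find and its samples for the record photograph

TASK

Set out the find and its samples for the record photograph, all in one row: stand the clay bull on the middle of the light pad, its length along the pad's long side, and lay the spiky stone in the middle of the white dish. Stand the brown vial half-way between the middle of the pad and the middle of the dish, and the white vial in line with them on the other side of the pad, as far from the middle of the pad (14 cm) as the brown one. Everything stands upright and released; leave the pad, the dish, the bronze cup and the other things where they are.

Things in the scene. Friction and masses are not known exactly. Their poses are not given: they have to be found in the camera images.
- bull_mid (a point): Small dark brown clay bull figurine, loose, 60 g, standing on its four legs, 21 wide x 69 long x 40 mm high. The point is at its centre, 20 mm above its feet; own y runs along its length, x across its width, z up. Grip the 21 mm width across the body.
- stone_mid (a point): Spiky grey-brown lump of stone, loose, 50 g, 34 (own x) x 47 (own y) x 32 mm high. The point is at its centre, 16 mm above its underside; z up. Grip across the 34 mm.
- brown_vial_mid (a point): Upright dark brown glass vial with a smooth white cap, loose, 60 g, round, 38 mm across, 67 mm high. The point is at its centre, 33.5 mm above its foot; z up.
- white_vial_mid (a point): Upright white plastic vial with a ribbed white screw cap, loose, 45 g, round, 38 mm across, 56 mm high. The point is at its centre, 28 mm above its foot; z up. The cap, the top 22 mm, is fixed and a little wider (38 mm) than the body (35 mm): best gripped there.
- light_pad: Flat light pad, white face with a dark rim, 115 (own x) x 150 (own y, the long side) x 11 mm high, does not move. Origin at the centre of its underside, so its top face lies 11 mm above the origin; z up.
- dish_mid (a point): Shallow open round dish of white porcelain, 112 mm across the rim, 16 mm high, wall 4 mm, flat inner floor about 88 mm across, does not move. The point is at the middle of its inner floor, 4 mm above the table; z up. It lies 270 to 285 mm from the pad's centre, on the line of the pad's own y axis, to the left or the right of the pad.
- bronze_cup: Bystander: small dark footed bronze cup, loose, 70 g, 57 mm across, 31 mm high, standing on the near right of the work. Origin at the centre of its underside. It must stay where it is.
Things that resemble listed ones, but are neither listed nor needed, are in the scene too. What is shaped like the part that bears brown_vial_mid but red is not meant.

How it is judged:
By the outcome, as a careful person would: the job done as asked, in the order asked, and still so for the second after the job is handed in, with the robot touching nothing.
It also fails if it takes over 125 s, if anything falls off the work surface, if the arm or the gripper's body presses on something with over 40 N, if the wrist force passes 120 N, or if a joint passes its speed limit or range.

ROBOT

A 6-joint arm with a two-finger parallel gripper is mounted at the origin on the work surface; the furniture and walls round the work are solid. World frame = base frame: x ahead of the robot, y to its left, z up, the work surface at z = 0. Lengths are in m, angles in rad, forces in N, time in s.
With the tool pointing down it reaches from about 0.35 to 0.775 m from the base axis. Payload 5.5 kg.
Tool frame: the origin (TCP) lies at the very end of the fingers, on their centre line; the grasp point (between the pads) lies env.pinch_z behind it (env.pinch_z is the distance from the TCP to the grasp point, in m); z points along the fingers, y is the line along which they close (so a half turn about z gives the same grasp; the last joint's range is limited). The gripper opens to 85 mm and grips with 20 to 120 N. Pads are 22 mm wide; open, the fingers measure 114 mm over their backs; the gripper's body (76 mm by 85 mm) begins 54 mm behind the grasp point. The pads swing forward as they close: fully open they stand 13 mm farther back than shut.
Start: joints at [-1.488, 0.313, 0.046, 1.304, 0, 1.431], TCP at [0.127, -0.561, 0.231] pointing down, gripper open.
Joint ranges: [-2.76, 2.76], [-0.86, 1.69], [-1.03, 1.26], [-2.2, 2.34], [-1.47, 1.5], [-3.14, 3.14]. Speed limits (rad/s): [2.57, 2.57, 3.14, 3.14, 3.14, 3.14].

INTERFACE

Orientations are given as a unit quaternion [w, x, y, z].
In Python, from workcell import env, eyes gives the robot as it stands.
- The arm moves only by the shell command python3 -m jog 'ROWS' [FORCE]. ROWS is JSON, one flat list of numbers, 7 for each row, row after row: the shift along the world's x, y, z as a fraction of full scale, then the turn, a rotation vector about the world's x, y, z as a fraction of full scale, then the opening, from -1 (shut) to 1 (fully open), so that 0 is half open. A call has 1 to 12 rows; each row is the pose to reach, as a shift and turn from the pose commanded when the call began, turning the shorter way round; what a row does not reach only later rows make up. Full scale, the value 1, is 20 cm for a shift and pi rad for a turn. A row lasts 1/12 s, in which the tool goes at most 41.7 mm and 7.16 degrees, less where a joint would pass 70% of its speed; a pose out of reach is approached as far as the arm can. A call with a number of a shift or a turn outside -1 to 1 is refused whole. A call with a gripper value outside its range is refused whole. The fingers move at their own pace and stop on an object; FORCE is the grip in N (left out, the last holds). Time passes only in rows, so rows that repeat a pose let the fingers close. It gives the time, the measured TCP pose, the force, the opening and the grip force at its end, in the units of the state.
- env.get_state(): the state, without advancing time (a new reading comes with each control period).
- eyes.read_camera(name): name is "side" or "top" or "wrist"; returns (picture, depth): 420x560x3 uint8, red, green, blue; 420x560 float32, m along the optical axis (not along the pixel's ray), 0 where there is no reading.
- eyes.calibration(name): a dict with "fx", "fy", "cx", "cy" (pixels), "R" (3x3) and "t" (3): a world point X has camera coordinates R X + t; the wrist camera has in their place "tool_from_camera" (4x4, takes a point from camera to tool coordinates, whose origin is the TCP and whose axes are the flange's). Camera axes: x right, y down, z forward; pixel columns grow to the right and rows downward; lengths in m; the calibration is good to about 2 mm. A picture is of the moment at which its call begins: read the wrist's pose just before it. calibration takes no time and is no camera call.
- env.hand_in(): hands the job in; it is judged then, once.
The state is a dict: "clock": time; "joint_pos": joint angles; "qvel": joint speeds; "tau": joint torques, N m; "tcp_pos": TCP position; "orientation": TCP orientation; "wrist_force": force on the tool from outside, world axes, zero at the start; "ft_torque": the same for the moment, N m; "finger_gap": finger opening in m; "grip_force": force on a finger pad.
Only numpy, scipy, OpenCV 4.12 (cv2) and the standard library are available. Lean on these libraries where they do the work, as an engineer would, in place of code of your own. Each camera call takes 0.05 s, during which the arm holds its last target. There are 200 camera calls.

## Working session

There is one attempt and no reset: what is moved stays moved. The work goes in short steps, Python scripts to look and compute and a shell command to move; the robot and the scene stay as the last step left them, time stands still between calls to the robot, and variables do not carry over. Pictures are saved under pics/ and viewed, at most 14 in all, crops included, and the job is handed in when it is done.

```bash
mkdir -p pics; ls
cat > h.py <<'E'
import numpy as np,cv2
from workcell import env,eyes
from scipy.spatial.transform import Rotation as Ro
def snap(n,f=None):
    s=env.get_state(); im,d=eyes.read_camera(n); c=eyes.calibration(n)
    if f: cv2.imwrite('pics/'+f,im[:,:,::-1])
    v,u=np.mgrid[:420,:560]; P=np.stack([(u-c['cx'])/c['fx']*d,(v-c['cy'])/c['fy']*d,d],-1)
    if n=='wrist':
        T=np.array(c['tool_from_camera']); q=s['orientation']
        P=P@T[:3,:3].T+T[:3,3]; W=P@Ro.from_quat([q[1],q[2],q[3],q[0]]).as_matrix().T+np.array(s['tcp_pos'])
    else: W=(P-np.array(c['t']))@np.array(c['R'])
    W[d==0]=np.nan
    return im,d,W
E
python3 - <<'E'
from h import *
for n in('top','side'):
    im,d,W=snap(n,n+'0.png'); np.savez(n+'0.npz',im=im,W=W)
s=env.get_state(); print(s,env.pinch_z)
E
```

```text
pics
{'clock': 0.1, 'joint_pos': array([-1.48761542e+00,  3.13933425e-01,  4.50899007e-02,  1.30361083e+00,
       -1.43568238e-05,  1.43120770e+00]), 'qvel': array([ 1.18212685e-03, -1.69266775e-03,  3.23511637e-03,  1.75363980e-03,
        4.27654524e-05,  4.84829667e-04]), 'tau': array([ 3.83707855e-03, -4.81724954e+01,  2.99244761e+01,  1.28089372e-02,
       -1.27742919e-04, -3.36634443e-06]), 'tcp_pos': array([ 0.12698965, -0.56032835,  0.23049233]), 'orientation': array([-8.28887560e-04,  9.93802785e-01,  1.11154563e-01,  1.62027644e-05]), 'wrist_force': array([ 0.94523756,  0.22899808, -0.63974967]), 'ft_torque': array([-0.04982703, -0.02975229,  0.00922993]), 'grip_force': 0.0, 'finger_gap': 0.08570118603495441} 0.0187
```

View pics/top0.png

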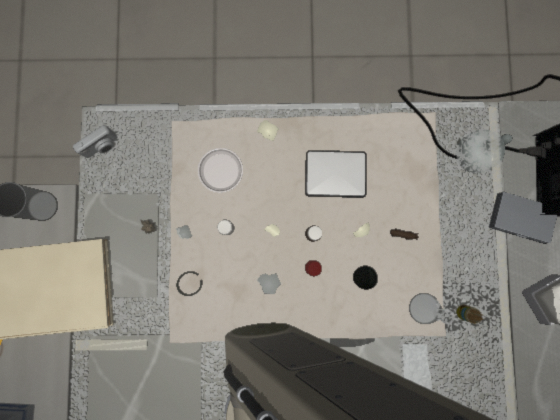

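View pics/side0.png

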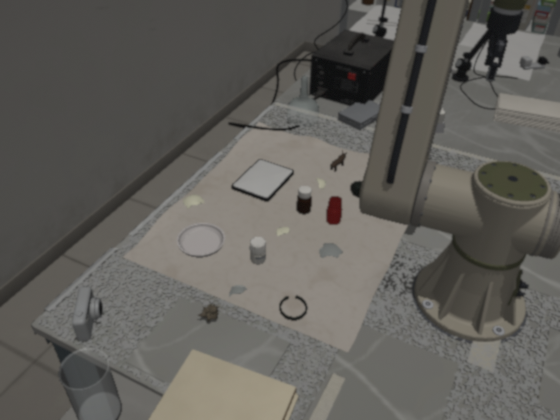

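The top view shows the dish at (220,170), pad (336,174), white vial (226,228), brown vial (314,233), red vial (313,268), bull (404,234), cup (365,277) and spiky stone (149,226). The side view agrees, with the stone at (210,312).

```bash
cat > m.py <<'E'
from h import *
z=np.load('top0.npz'); im,W=z['im'],z['W']
def blob(name,u,v,r,zlo,zhi):
    m=np.zeros((420,560),bool); m[v-r:v+r,u-r:u+r]=1
    m&=(W[...,2]>zlo)&(W[...,2]<zhi)
    P=W[m]; (c,sz,a)=cv2.minAreaRect(P[:,:2].astype(np.float32)*1000)
    print(name,len(P),'mean',P.mean(0).round(4),'ztop',np.percentile(P[:,2],[50,95]).round(4),'rect',np.round(c,1),np.round(sz,1),round(a,1))
print('table',W[200,280],W[210,350],W[250,230],W[226,130])
blob('bull',404,234,20,.012,.06)
blob('stone',149,226,16,.01,.06)
blob('brown',314,233,16,.055,.09)
blob('white',226,228,16,.045,.09)
blob('red',313,268,14,.045,.09)
blob('pad',336,174,40,.006,.03)
blob('dish',220,170,30,.009,.03)
blob('cup',365,277,18,.015,.05)
E
python3 m.py
```

```text
table [ 5.10526511e-01 -1.89982354e-02  5.91869999e-05] [ 0.48421555 -0.18912886  0.00056775] [0.38984115 0.10296915 0.00267946] [0.45023794 0.34711162 0.00117725]
bull 216 mean [ 0.4242 -0.3092  0.0265] ztop [0.0266 0.0332] rect [ 424.7 -309.9] [66.1 19.8] 77.6
stone 134 mean [0.4489 0.2974 0.0212] ztop [0.022  0.0281] rect [448.8 298.8] [32.2 31.7] 5.6
brown 161 mean [ 0.4276 -0.0957  0.0655] ztop [0.0656 0.0683] rect [427.5 -95.5] [29.5 29.6] 89.4
white 187 mean [0.4433 0.1092 0.055 ] ztop [0.0554 0.0576] rect [443.7 109.5] [33.3 33.8] 53.0
red 175 mean [ 0.3478 -0.0935  0.0645] ztop [0.0652 0.0681] rect [347.8 -93.5] [30.8 31.1] 89.2
pad 2844 mean [ 0.5733 -0.155   0.0109] ztop [0.011  0.0137] rect [ 578.2 -162.4] [164.  180.4] 88.1
dish 398 mean [0.588  0.1277 0.0143] ztop [0.0147 0.0183] rect [583.7 126. ] [107.2 109.4] 89.6
cup 265 mean [ 0.3235 -0.2191  0.023 ] ztop [0.0231 0.0315] rect [ 324.4 -215.3] [57.4 54.7] 43.7
```

```bash
python3 -m jog '[0.9,0.75,0,0,0,0.36,1, 0.9,0.75,0,0,0,0.36,1, 0.9,0.75,0,0,0,0.36,1, 0.9,0.75,0,0,0,0.36,1, 0.9,0.75,0,0,0,0.36,1, 0.9,0.75,0,0,0,0.36,1, 0.9,0.75,0,0,0,0.36,1, 0.9,0.75,0,0,0,0.36,1, 0.9,0.75,0,0,0,0.36,1, 0.9,0.75,0,0,0,0.36,1, 0.9,0.75,0,0,0,0.36,1, 0.9,0.75,0,0,0,0.36,1]' 60
python3 -m jog '[0.585,0.5,0,0,0,0,1, 0.585,0.5,0,0,0,0,1, 0.585,0.5,0,0,0,0,1, 0.585,0.5,0,0,0,0,1, 0.585,0.5,0,0,0,0,1, 0.585,0.5,0,0,0,0,1, 0.585,0.5,0,0,0,0,1]'
python3 - <<'E'
from h import *
im,d,W=snap('wrist','w1.png'); np.savez('w1.npz',im=im,W=W)
E
```

```text
clock: 1.1
tcp_pos: [0.3069, -0.4108, 0.2311]
orientation: [-0.0, 0.781, 0.625, 0.0]
wrist_force: [0.0, 1.0, -0.2]
finger_gap: 0.0853
grip_force: 0.0
clock: 1.68
tcp_pos: [0.4238, -0.311, 0.2311]
orientation: [-0.0, 0.78, 0.626, -0.0]
wrist_force: [0.8, 0.3, 0.9]
finger_gap: 0.0854
grip_force: 0.0
```

View pics/w1.png

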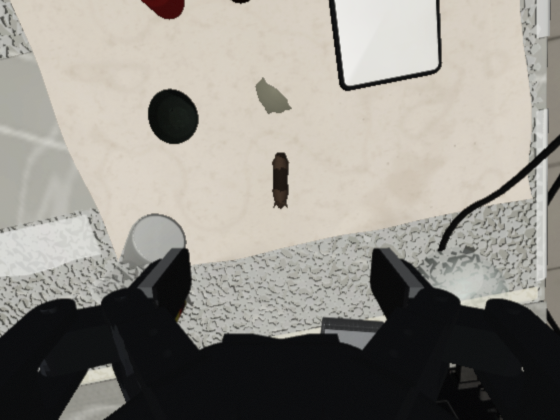

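The wrist view shows the bull at (280,180), aligned between the fingers, with the cup at (172,115) and a corner of the pad at (345,85)–(440,70).

```bash
cat >> h.py <<'E'
def rect(im,W,u0,u1,v0,v1,zlo,zhi,zabs=None):
    m=np.zeros(W.shape[:2],bool); m[v0:v1,u0:u1]=1
    m&=(W[...,2]>zlo)&(W[...,2]<zhi)
    n,l,st,_=cv2.connectedComponentsWithStats(m.astype(np.uint8)); m=l==1+np.argmax(st[1:,4])
    P=W[m]; r=cv2.minAreaRect(P[:,:2].astype(np.float32)*1000)
    print(len(P),'mean',P.mean(0).round(4),'z95',np.percentile(P[:,2],95).round(4),'rect',np.round(r[0],1),np.round(r[1],1),round(r[2],1))
    return m,P
E
python3 - <<'E'
from h import *
z=np.load('w1.npz'); im,W=z['im'],z['W']
rect(im,W,255,305,140,225,.01,.06)
rect(im,W,140,205,80,150,.012,.06)
print('table',W[240,220],W[130,400])
z=np.load('top0.npz'); im,W=z['im'],z['W']
rect(im,W,296,376,142,205,.006,.02)
# pad white/dark by colour
g=im.min(2).astype(int); sub=np.zeros_like(g,bool); sub[140:206,295:378]=1
w=sub&(g>185); print(w.sum())
m=(g<80)&sub
n,l,st,_=cv2.connectedComponentsWithStats(m.astype(np.uint8)); m=l==1+np.argmax(st[1:,4])
c=eyes.calibration('top'); R,t=np.array(c['R']),np.array(c['t'])
v,u=np.nonzero(m); ray=np.stack([(u-c['cx'])/c['fx'],(v-c['cy'])/c['fy'],np.ones(len(u))],-1)@R; o=-R.T@t
P=o+ray*((.011-o[2])/ray[:,2])[:,None]; print(len(u),cv2.minAreaRect(P[:,:2].astype(np.float32)*1000))
E
```

```text
814 mean [ 0.4237 -0.3108  0.0269] z95 0.0332 rect [ 423.1 -312.7] [67.1 20.1] 76.3
1591 mean [ 0.3186 -0.214   0.0211] z95 0.0302 rect [ 323.  -215.9] [56.8 57. ] 29.5
table [ 0.32715928 -0.37745328  0.00203508] [ 0.57737373 -0.28767748 -0.00063818]
2837 mean [ 0.5732 -0.1549  0.0109] z95 0.0137 rect [ 574.1 -156. ] [151.9 115.7] 87.7
1802
176 ((571.2696533203125, -152.96080017089844), (146.53933715820312, 110.89313507080078), 87.85456085205078)
```

```bash
python3 -m jog '[0,0,-0.95,0,0,0,1, 0,0,-0.95,0,0,0,1, 0,0,-0.95,0,0,0,0.2, 0,0,-0.95,0,0,0,0.2, 0,0,-0.95,0,0,0,0.2, 0,0,-0.95,0,0,0,0.2, 0,0,-0.95,0,0,0,0.2]'
python3 -m jog '[0,0,-0.1,0,0,0,0.2, 0,0,-0.175,0,0,0,0.2, 0,0,-0.175,0,0,0,0.2, 0,0,-0.175,0,0,0,-1, 0,0,-0.175,0,0,0,-1, 0,0,-0.175,0,0,0,-1, 0,0,-0.175,0,0,0,-1, 0,0,-0.175,0,0,0,-1, 0,0,-0.175,0,0,0,-1, 0,0,-0.175,0,0,0,-1, 0,0,-0.175,0,0,0,-1]' 30
```

```text
clock: 2.32
tcp_pos: [0.4224, -0.3109, 0.0405]
orientation: [-0.002, 0.78, 0.625, -0.0]
wrist_force: [1.1, -0.6, 0.4]
finger_gap: 0.0512
grip_force: 0.0
clock: 3.23
tcp_pos: [0.4251, -0.3122, 0.0084]
orientation: [0.002, 0.78, 0.626, -0.0]
wrist_force: [-1.6, -0.6, 6.9]
finger_gap: 0.0185
grip_force: 29.1
```

```bash
python3 -m jog '[0,0,0.3,0,0,0,-1, 0,0,0.9,0,0,0,-1, 0.745,0.1,0.9,0,0,0.059,-1, 0.745,0.1,0.9,0,0,0.059,-1, 0.745,0.1,0.9,0,0,0.059,-1, 0.745,0.1,0.9,0,0,0.059,-1, 0.745,0.1,0.9,0,0,0.059,-1, 0.745,0.1,0.9,0,0,0.059,-1, 0.745,0.1,0.9,0,0,0.059,-1, 0.745,0.1,0.9,0,0,0.059,-1, 0.745,0.1,0.9,0,0,0.059,-1, 0.745,0.1,0.9,0,0,0.059,-1]'
python3 - <<'E'
from h import *
im,d,W=snap('wrist','w2.png'); np.savez('w2.npz',im=im,W=W)
im,d,W=snap('top'); np.savez('top2.npz',im=im,W=W)
E
```

```text
clock: 4.23
tcp_pos: [0.5715, -0.2908, 0.1855]
orientation: [-0.001, 0.719, 0.695, -0.0]
wrist_force: [0.2, -0.3, -0.7]
finger_gap: 0.0181
grip_force: 29.9
```

View pics/w2.png

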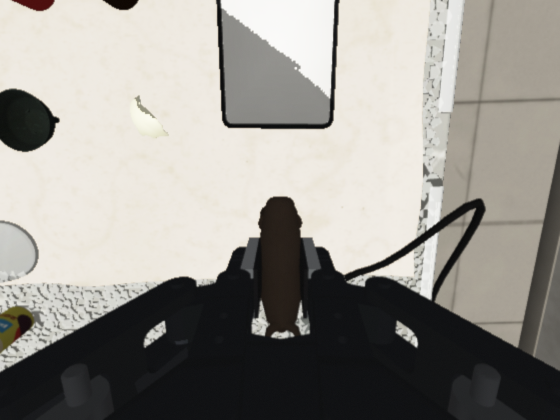

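The bull is held along the image's vertical at u=280 (v 197–335), and the pad's near edge is at v≈127, u 226–333.

Run:
```python
from h import *
z=np.load('w2.npz'); im,W=z['im'],z['W']
m,P=rect(im,W,190,360,0,140,.006,.016)
# edges: left/right per row, bottom per column
L=[];Rr=[]
for v in range(10,110,4):
    us=np.nonzero(m[v])[0]; L.append(W[v,us[0]]);Rr.append(W[v,us[-1]])
B=[W[np.nonzero(m[:,u])[0][-1],u] for u in range(240,320,4)]
for n,E in(('L',L),('R',Rr)):
    E=np.array(E); k=np.polyfit(E[:,1],E[:,0],1); print(n,k,'ang',np.degrees(np.arctan(k[0])), 'x at -0.18',np.polyval(k,-.18))
B=np.array(B); k=np.polyfit(B[:,0],B[:,1],1); print('B',k,'y at .573',np.polyval(k,.573))
# bull: pixels above z .12
mb,Pb=rect(im,W,250,310,190,345,.13,.23)
print('bull rows',np.nonzero(mb)[0].min(),np.nonzero(mb)[0].max(), np.nanmin(Pb,0),np.nanmax(Pb,0))
for n in('top0','top2'):
    z=np.load(n+'.npz'); W=z['W']; im=z['im']
    m,P=rect(im,W,190,250,140,202,.009,.03); (c,r)=cv2.minEnclosingCircle(P[:,:2].astype(np.float32)*1000); print('dish circ',c,r)
    rect(im,W,296,376,142,205,.006,.02)
```

```text
15005 mean [ 0.5724 -0.1705  0.0108] z95 0.0122 rect [ 572.1 -173.5] [115.8 115.1] 88.0
L [0.03227706 0.52100108] ang 1.848697315814631 x at -0.18 0.5151912061198693
R [0.03429987 0.63488585] ang 1.9644673908474364 x at -0.18 0.6287118757992312
B [-0.04804798 -0.20354981] y at .573 -0.2310812969451412
6617 mean [ 0.5714 -0.2874  0.2064] z95 0.2225 rect [ 573.  -291.2] [28.8 67.2] 9.3
bull rows 196 336 [ 0.55665385 -0.32566564  0.1785654 ] [ 0.58591103 -0.25767163  0.22996657]
393 mean [0.5881 0.1277 0.0143] z95 0.0183 rect [583.7 126. ] [107.2 109.4] 89.6
dish circ (584.480224609375, 126.14859008789062) 55.57358932495117
2837 mean [ 0.5732 -0.1549  0.0109] z95 0.0137 rect [ 574.1 -156. ] [151.9 115.7] 87.7
401 mean [0.5872 0.1286 0.0143] z95 0.0184 rect [583.5 126.1] [109.4 107.6] 0.2
dish circ (584.404541015625, 126.20133972167969) 55.72208786010742
2843 mean [ 0.5732 -0.1548  0.0109] z95 0.0137 rect [ 574.1 -154.8] [149.  115.3] 88.1
```

```bash
python3 -m jog '[0,0.68,-0.3,0,0,0,-1, 0,0.68,-0.3,0,0,0,-1, 0,0.68,-0.3,0,0,0,-1, 0,0.68,-0.3,0,0,0,-1, 0,0.68,-0.6,0,0,0,-1, 0,0.68,-0.6,0,0,0,-1, 0,0.68,-0.7,0,0,0,-1, 0,0.68,-0.75,0,0,0,-1, 0,0.68,-0.79,0,0,0,-1, 0,0.68,-0.815,0,0,0,-1, 0,0.68,-0.815,0,0,0,-1, 0,0.68,-0.815,0,0,0,-1]'
```

```text
clock: 5.33
tcp_pos: [0.5735, -0.1553, 0.024]
orientation: [0.001, 0.718, 0.696, 0.0]
wrist_force: [0.0, 0.0, -0.0]
finger_gap: 0.0182
grip_force: 29.9
```

```bash
python3 -m jog '[0,0,-0.008,0,0,0,-1, 0,0,-0.012,0,0,0,-1, 0,0,-0.016,0,0,0,-1, 0,0,-0.016,0,0,0,-1]'
```

```text
clock: 5.67
tcp_pos: [0.5732, -0.1549, 0.0204]
orientation: [0.0, 0.718, 0.696, 0.0]
wrist_force: [0.1, 0.3, -0.5]
finger_gap: 0.0181
grip_force: 29.9
```

```bash
python3 -m jog '[0,0,-0.004,0,0,0,-1, 0,0,-0.008,0,0,0,-1, 0,0,-0.008,0,0,0,-1, 0,0,-0.008,0,0,0,-1]'
```

```text
clock: 6.0
tcp_pos: [0.5733, -0.1549, 0.0195]
orientation: [0.0, 0.718, 0.696, 0.0]
wrist_force: [-2.2, -0.1, 5.7]
finger_gap: 0.0185
grip_force: 30.6
```

```bash
python3 -m jog '[0,0,0.004,0,0,0,-0.5, 0,0,0.004,0,0,0,-0.4, 0,0,0.004,0,0,0,-0.2, 0,0,0.004,0,0,0,0, 0,0,0.004,0,0,0,0, 0,0,0.2,0,0,0,0, 0,0,0.5,0,0,0,0.5, 0,-0.1,0.8,0,0,0,1, 0,-0.5,0.9,0,0,0,1, 0,-0.5,0.9,0,0,0,1, 0,-0.5,0.9,0,0,0,1, 0,-0.5,0.9,0,0,0,1]'
python3 - <<'E'
from h import *
im,d,W=snap('wrist','w3.png'); np.savez('w3.npz',im=im,W=W)
rect(im,W,200,340,0,400,.02,.06)
E
```

```text
clock: 7.0
tcp_pos: [0.5746, -0.2601, 0.2022]
orientation: [0.004, 0.72, 0.694, 0.0]
wrist_force: [0.8, 0.1, 0.8]
finger_gap: 0.0855
grip_force: 0.0
1292 mean [ 0.5725 -0.1552  0.0382] z95 0.0441 rect [ 572.2 -155.8] [67.9 20.9] 89.7
```

View pics/w3.png

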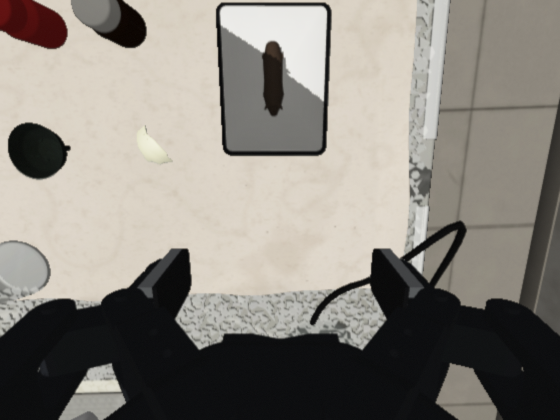

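The bull stands centred on the pad at image (273,77); the pad spans u 218–330 and v 4–154.

```bash
python3 -m jog '[-0.3,1,0.15,0,0,0,1, -0.3,1,0.15,0,0,0,1, -0.3,1,0.15,0,0,0,1, -0.3,1,0.15,0,0,0,1, -0.3,1,0.15,0,0,0,1, -0.3,1,0.15,0,0,0,1, -0.3,1,0.15,0,0,0,1]'
python3 -m jog '[-0.32,1,0,0,0,0,1, -0.32,1,0,0,0,0,1, -0.32,1,0,0,0,0,1, -0.32,1,0,0,0,0,1, -0.32,1,0,0,0,0,1, -0.32,1,0,0,0,0,1, -0.32,1,0,0,0,0,1, -0.32,1,0,0,0,0,1]'
python3 - <<'E'
from h import *
im,d,W=snap('wrist','w4.png'); np.savez('w4.npz',im=im,W=W)
W=np.load('top0.npz')['W']; print(W[300,50],W[140,95],W[250,100],W[205,40])
E
```

```text
clock: 7.63
tcp_pos: [0.5117, -0.0517, 0.2283]
orientation: [-0.0, 0.716, 0.698, -0.0]
wrist_force: [0.2, -0.2, 0.4]
finger_gap: 0.0854
grip_force: 0.0
clock: 8.3
tcp_pos: [0.4494, 0.1447, 0.2278]
orientation: [0.0, 0.718, 0.696, -0.0]
wrist_force: [0.3, -0.9, 0.8]
finger_gap: 0.0858
grip_force: 0.0
[0.27844396 0.51515259 0.03679015] [0.64917152 0.41356208 0.05800892] [0.39245397 0.40257342 0.03749819] [0.49510882 0.52612421 0.07450023]
```

View pics/w4.png

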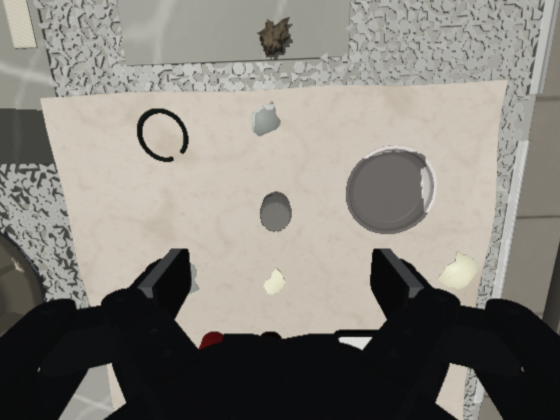

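The stone is at (275,37) and the dish at (391,190). I'll move closer to find the stone's yaw.

```bash
python3 -m jog '[0,0.35,-0.3,0,0,0,1, 0,0.35,-0.3,0,0,0,1, 0,0.35,-0.3,0,0,0,1, 0,0.35,-0.3,0,0,0,1, 0,0.35,-0.3,0,0,0,1]'
python3 - <<'E'
from h import *
im,d,W=snap('wrist'); np.savez('w5.npz',im=im,W=W)
m,P=rect(im,W,200,350,0,200,.008,.06)
m2,P2=rect(im,W,200,350,0,200,.005,.06)
v,u=np.nonzero(m); print(u.min(),u.max(),v.min(),v.max())
q=np.cov(P[:,:2].T); w,V=np.linalg.eigh(q); print(w**.5,np.degrees(np.arctan2(V[1,1],V[0,1])))
for a in range(0,180,10):
    r=np.radians(a); p=P[:,:2]@[np.cos(r),np.sin(r)]; p=np.percentile(p,[1,99]); print(a,round(1000*np.ptp(p),1),end='; ')
cv2.imwrite('pics/w5.png',cv2.resize(im[max(v.min()-25,0):v.max()+25,u.min()-25:u.max()+25,::-1],None,fx=4,fy=4,interpolation=cv2.INTER_CUBIC)[:600,:800])
E
```

```text
clock: 8.77
tcp_pos: [0.4495, 0.2138, 0.1682]
orientation: [-0.0, 0.719, 0.695, -0.001]
wrist_force: [0.3, -0.8, 0.7]
finger_gap: 0.0855
grip_force: 0.0
941 mean [0.4471 0.2984 0.021 ] z95 0.0271 rect [449.6 299.8] [36.  33.9] 19.1
951 mean [0.4471 0.2983 0.0208] z95 0.0271 rect [449.5 299.7] [36. 34.] 18.4
256 292 80 123
[0.00721372 0.00915175] 56.17994595752482
0 30.0; 10 31.2; 20 32.7; 30 35.3; 40 37.2; 50 38.4; 60 38.4; 70 37.5; 80 35.8; 90 33.6; 100 31.7; 110 30.9; 120 30.0; 130 28.7; 140 28.0; 150 28.0; 160 28.6; 170 28.9;
```

View pics/w5.png

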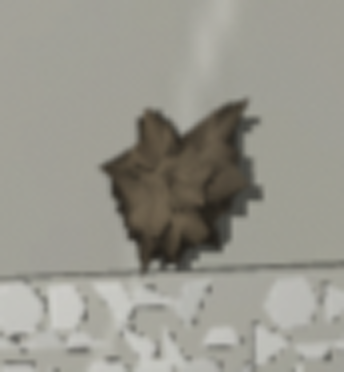

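The crop shows the stone's long spike to the upper right and its tail to the lower left, so its length runs at about 58°. I'll grip at −32°.

```bash
python3 -m jog '[0,0.42,-0.2,0,0,-0.167,1, 0,0.42,-0.2,0,0,-0.167,1, 0,0.42,-0.2,0,0,-0.167,1, 0,0.42,-0.2,0,0,-0.167,1, 0,0.42,-0.3,0,0,-0.167,0.6, 0,0.42,-0.4,0,0,-0.167,0.6, 0,0.42,-0.55,0,0,-0.167,0.5, 0,0.42,-0.65,0,0,-0.167,0.5, 0,0.42,-0.75,0,0,-0.167,0.5, 0,0.42,-0.81,0,0,-0.167,0.5, 0,0.42,-0.81,0,0,-0.167,0.5, 0,0.42,-0.81,0,0,-0.167,0.5]'
python3 -m jog '[0,0,0,0,0,0,-0.3, 0,0,0,0,0,0,-1, 0,0,0,0,0,0,-1, 0,0,0,0,0,0,-1, 0,0,0,0,0,0,-1, 0,0,0,0,0,0,-1, 0,0,0,0,0,0,-1]' 30
```

```text
clock: 9.82
tcp_pos: [0.4501, 0.2981, 0.0072]
orientation: [0.0, 0.875, 0.485, 0.0]
wrist_force: [0.4, 0.6, 0.0]
finger_gap: 0.0641
grip_force: 0.0
clock: 10.4
tcp_pos: [0.4505, 0.2995, 0.0083]
orientation: [0.001, 0.874, 0.486, 0.002]
wrist_force: [-0.2, -2.6, 5.5]
finger_gap: 0.0309
grip_force: 29.2
```

```bash
python3 -m jog '[0,0,0.3,0,0,0,-1, 0,0,0.6,0,0,0,-1, 0.675,-0.865,0.7,0,0,0,-1, 0.675,-0.865,0.7,0,0,0,-1, 0.675,-0.865,0.7,0,0,0,-1, 0.675,-0.865,0.7,0,0,0,-1, 0.675,-0.865,0.7,0,0,0,-1, 0.675,-0.865,0.7,0,0,0,-1, 0.675,-0.865,0.7,0,0,0,-1, 0.675,-0.865,0.7,0,0,0,-1, 0.675,-0.865,0.7,0,0,0,-1]'
python3 - <<'E'
from h import *
im,d,W=snap('wrist','w6.png'); np.savez('w6.npz',im=im,W=W)
s=env.get_state()
m,P=rect(im,W,220,340,160,345,.12,.23)
print(P.min(0),P.max(0))
z=np.load('w4.npz'); m,P=rect(z['im'],z['W'],335,445,135,245,.008,.03); print('dish',cv2.minEnclosingCircle(P[:,:2].astype(np.float32)*1000))
E
```

```text
clock: 11.32
tcp_pos: [0.5832, 0.1266, 0.1464]
orientation: [-0.0, 0.874, 0.486, -0.0]
wrist_force: [-0.6, 0.4, -1.4]
finger_gap: 0.0307
grip_force: 30.1
9112 mean [0.5862 0.1313 0.181 ] z95 0.2248 rect [584.7 129.4] [44.2 45.8] 15.1
[0.56264858 0.10308124 0.14166073] [0.61059594 0.14982769 0.2299958 ]
1801 mean [0.5905 0.1235 0.0134] z95 0.0164 rect [583.3 125.4] [110.6 110. ] 0.3
dish ((582.89453125, 125.35566711425781), 55.761165618896484)
```

View pics/w6.png

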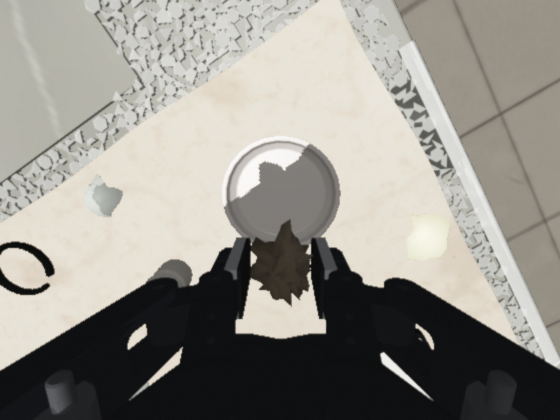

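The stone is held between the pads at (283,262), over the dish, which appears ahead of it because of parallax.

```bash
python3 -m jog '[-0.005,-0.005,-0.15,0,0,0,-1, -0.005,-0.005,-0.3,0,0,0,-1, -0.005,-0.005,-0.4,0,0,0,-1, -0.005,-0.005,-0.5,0,0,0,-1, -0.005,-0.005,-0.57,0,0,0,-1, -0.005,-0.005,-0.62,0,0,0,-1, -0.005,-0.005,-0.645,0,0,0,-1, -0.005,-0.005,-0.65,0,0,0,-1, -0.005,-0.005,-0.655,0,0,0,-1, -0.005,-0.005,-0.66,0,0,0,-1, -0.005,-0.005,-0.66,0,0,0,-1]'
python3 -m jog '[0,0,-0.004,0,0,0,-1, 0,0,-0.008,0,0,0,-1, 0,0,-0.008,0,0,0,-1, 0,0,-0.008,0,0,0,-1]'
```

```text
clock: 12.28
tcp_pos: [0.5837, 0.1253, 0.0154]
orientation: [0.0, 0.874, 0.486, 0.001]
wrist_force: [0.3, 0.7, -0.4]
finger_gap: 0.0308
grip_force: 30.1
clock: 12.62
tcp_pos: [0.5831, 0.1251, 0.0131]
orientation: [0.0, 0.874, 0.486, 0.0]
wrist_force: [-1.0, 0.4, 0.1]
finger_gap: 0.0307
grip_force: 30.1
```

```bash
python3 -m jog '[0,0,-0.004,0,0,0,-1, 0,0,-0.006,0,0,0,-1, 0,0,-0.006,0,0,0,-1, 0,0,-0.006,0,0,0,-1]'
python3 -m jog '[0,0,0.002,0,0,0,-0.22, 0,0,0.002,0,0,0,-0.12, 0,0,0.002,0,0,0,0, 0,0,0.002,0,0,0,0.1, 0,0,0.002,0,0,0,0.1, 0,0,0.1,0,0,0,0.1, 0,0,0.3,0,0,0,0.1, 0,0,0.6,0,0,0,0.5, -0.3,-0.5,0.95,0,0,0,1, -0.3,-0.5,0.95,0,0,0,1, -0.3,-0.5,0.95,0,0,0,1, -0.3,-0.5,0.95,0,0,0,1]'
python3 - <<'E'
from h import *
im,d,W=snap('wrist','w7.png'); np.savez('w7.npz',im=im,W=W)
m,P=rect(im,W,200,400,0,240,.018,.06)
m,P=rect(im,W,200,400,0,240,.009,.06)
im,d,W=snap('top'); np.savez('top7.npz',im=im,W=W)
E
```

```text
clock: 12.95
tcp_pos: [0.5833, 0.1251, 0.0123]
orientation: [0.0, 0.874, 0.486, 0.0]
wrist_force: [-1.7, 0.2, 5.8]
finger_gap: 0.0309
grip_force: 30.6
clock: 13.95
tcp_pos: [0.5224, 0.0231, 0.2049]
orientation: [0.001, 0.874, 0.485, 0.001]
wrist_force: [0.1, -0.4, -0.5]
finger_gap: 0.0854
grip_force: 0.0
774 mean [0.5829 0.1227 0.0257] z95 0.0314 rect [585.4 124.6] [35.8 33.7] 20.9
2562 mean [0.5861 0.1305 0.014 ] z95 0.0165 rect [582.9 125.1] [110.5 110.4] 51.3
```

View pics/w7.png

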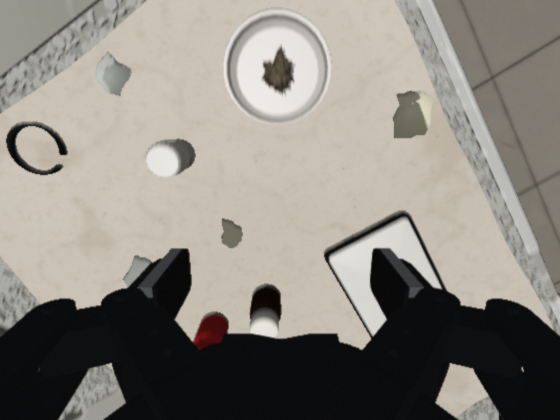

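The stone lies in the middle of the dish at image (279,70), with the dish centre at (277,66). Next is the brown vial.

```bash
python3 -m jog '[-0.478,-0.602,0,0,0,-0.211,1, -0.478,-0.602,0,0,0,-0.211,1, -0.478,-0.602,0,0,0,-0.211,1, -0.478,-0.602,0,0,0,-0.211,1, -0.478,-0.602,0,0,0,-0.211,1, -0.478,-0.602,0,0,0,-0.211,1, -0.478,-0.602,-0.2,0,0,-0.211,1, -0.478,-0.602,-0.4,0,0,-0.211,1, -0.478,-0.602,-0.4,0,0,-0.211,1, -0.478,-0.602,-0.4,0,0,-0.211,1]'
python3 - <<'E'
from h import *
im,d,W=snap('wrist','w8.png'); np.savez('w8.npz',im=im,W=W)
E
```

```text
clock: 14.88
tcp_pos: [0.4254, -0.0938, 0.1197]
orientation: [-0.002, 0.985, 0.175, -0.003]
wrist_force: [0.3, 0.5, 0.1]
finger_gap: 0.0855
grip_force: 0.0
```

View pics/w8.png

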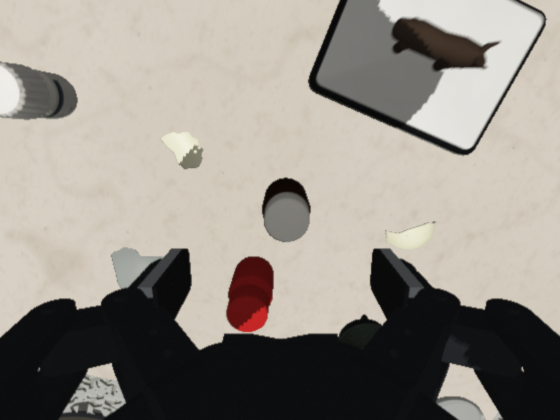

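The view shows the brown vial at (286,215) between the open fingers and the red one behind it at (250,295). The bull still stands on the pad.

```bash
python3 - <<'E'
from h import *
z=np.load('w8.npz'); im,W=z['im'],z['W']
m,P=rect(im,W,250,325,165,250,.05,.09)
m,P=rect(im,W,250,325,165,250,.02,.09)
m,P=rect(im,W,0,90,50,125,.045,.09)
E
python3 -m jog '[0,0,-0.2,0,0,0,1, 0,0,-0.35,0,0,0,1, 0,0,-0.45,0,0,0,1, 0,0,-0.5,0,0,0,1, 0,0,-0.525,0,0,0,1, 0,0,-0.525,0,0,0,0, 0,0,-0.525,0,0,0,-1, 0,0,-0.525,0,0,0,-1, 0,0,-0.525,0,0,0,-1, 0,0,-0.525,0,0,0,-1, 0,0,-0.525,0,0,0,-1]' 30
```

```text
1811 mean [ 0.4287 -0.0971  0.0647] z95 0.0669 rect [426.9 -97.9] [32.4 31.7] 25.0
2386 mean [ 0.4311 -0.0961  0.0581] z95 0.0668 rect [428.6 -97.2] [35.1 35. ] 68.9
1693 mean [0.4444 0.0983 0.0531] z95 0.0566 rect [443.2  99.9] [36.3 20.1] 6.7
clock: 15.85
tcp_pos: [0.4288, -0.0958, 0.0182]
orientation: [0.001, 0.985, 0.175, 0.001]
wrist_force: [0.4, 0.0, 6.4]
finger_gap: 0.0374
grip_force: 29.5
```

```bash
python3 -m jog '[0,0,0.2,0,0,0,-1, 0,0,0.4,0,0,0,-1, 0.4,0.2,0.4,0,0,0,-1, 0.755,0.402,0.4,0,0,0,-1, 0.755,0.402,0.4,0,0,0,-1, 0.755,0.402,0.4,0,0,0,-1, 0.755,0.402,0.4,0,0,0,-1, 0.755,0.402,0.25,0,0,0,-1, 0.755,0.402,0.15,0,0,0,-1, 0.755,0.402,0.07,0,0,0,-1, 0.755,0.402,0.025,0,0,0,-1, 0.755,0.402,0.025,0,0,0,-1]'
python3 -m jog '[0,0,-0.007,0,0,0,-1, 0,0,-0.012,0,0,0,-1, 0,0,-0.012,0,0,0,-1, 0,0,-0.012,0,0,0,-1]'
```

```text
clock: 16.85
tcp_pos: [0.5766, -0.0146, 0.0198]
orientation: [-0.001, 0.985, 0.175, -0.002]
wrist_force: [-0.3, -0.2, -0.5]
finger_gap: 0.0374
grip_force: 30.7
clock: 17.18
tcp_pos: [0.5793, -0.0151, 0.0205]
orientation: [0.0, 0.985, 0.175, 0.001]
wrist_force: [-0.9, -0.4, -0.7]
finger_gap: 0.037
grip_force: 30.7
```

```bash
python3 -m jog '[0,0,-0.005,0,0,0,-1, 0,0,-0.01,0,0,0,-1, 0,0,-0.012,0,0,0,-1, 0,0,-0.012,0,0,0,-1]'
```

```text
clock: 17.52
tcp_pos: [0.579, -0.015, 0.0182]
orientation: [0.0, 0.985, 0.175, 0.001]
wrist_force: [-2.0, -0.2, 6.4]
finger_gap: 0.0376
grip_force: 31.5
```

```bash
python3 -m jog '[0,0,0.003,0,0,0,0, 0,0,0.003,0,0,0,0.3, 0,0,0.003,0,0,0,0.8, 0,0,0.003,0,0,0,1, 0,0,0.003,0,0,0,1, 0,0,0.2,0,0,0,1, 0,0,0.4,0,0,0,1, 0,0,0.7,0,0,0,1, -0.675,0,0.7,0,0,0,1, -0.675,0,0.7,0,0,0,1, -0.675,0,0.7,0,0,0,1, -0.675,0,0.7,0,0,0,1]'
python3 - <<'E'
from h import *
im,d,W=snap('wrist','w9.png'); np.savez('w9.npz',im=im,W=W)
m,P=rect(im,W,180,400,0,240,.05,.09)
im,d,W=snap('top','top9.png'); np.savez('top9.npz',im=im,W=W)
rect(im,W,255,300,150,195,.055,.09)
rect(im,W,210,242,212,244,.045,.09)
E
```

```text
clock: 18.52
tcp_pos: [0.4372, -0.0139, 0.1569]
orientation: [-0.001, 0.985, 0.175, -0.002]
wrist_force: [-1.4, 0.7, -0.4]
finger_gap: 0.0851
grip_force: 0.0
2112 mean [ 0.5746 -0.0157  0.0647] z95 0.067 rect [575.9 -16.3] [31.8 32.2] 70.8Traceback (most recent call last):
  File "<stdin>", line 5, in <module>
  File "h.py", line 17, in rect
    n,l,st,_=cv2.connectedComponentsWithStats(m.astype(np.uint8)); m=l==1+np.argmax(st[1:,4])
                                                                          ~~~~~~~~~^^^^^^^^^^
    return _wrapfunc(a, 'argmax', axis=axis, out=out, **kwds)
    return bound(*args, **kwds)
ValueError: attempt to get argmax of an empty sequence
```

View pics/w9.png

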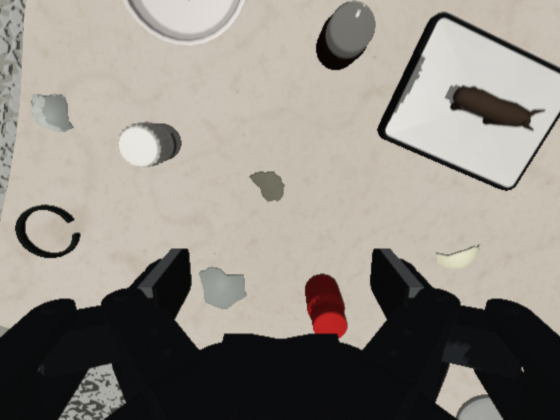

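The brown vial stands upright at (347,30) and the white vial is at (140,145).

```bash
python3 -m jog '[0,0.3,0.1,0,0,0,1, 0,0.622,0.1,0,0,0,1, 0,0.622,0.1,0,0,0,1, 0,0.622,0,0,0,0,1, 0,0.622,-0.1,0,0,0,1, 0,0.622,-0.2,0,0,0,1, 0,0.622,-0.2,0,0,0,1, 0,0.622,-0.2,0,0,0,1, 0,0.622,-0.2,0,0,0,1]'
python3 - <<'E'
from h import *
z=np.load('w9.npz'); rect(z['im'],z['W'],100,190,110,175,.045,.09)
im,d,W=snap('wrist','w10.png'); np.savez('w10.npz',im=im,W=W)
m,P=rect(im,W,240,320,140,240,.045,.09)
E
```

```text
clock: 19.37
tcp_pos: [0.4447, 0.1096, 0.1176]
orientation: [0.0, 0.985, 0.175, 0.0]
wrist_force: [0.2, -0.5, 0.2]
finger_gap: 0.0854
grip_force: 0.0
1652 mean [0.4437 0.1068 0.0546] z95 0.0567 rect [442.7 108.1] [35.4 35.1] 16.9
1831 mean [0.4444 0.1097 0.0548] z95 0.0565 rect [443.8 109.5] [33.  35.4] 19.4
```

```bash
python3 -m jog '[0,0,-0.15,0,0,0,1, 0,0,-0.3,0,0,0,1, 0,0,-0.4,0,0,0,1, 0,0,-0.445,0,0,0,1, 0,0,-0.445,0,0,0,0.5, 0,0,-0.445,0,0,0,0, 0,0,-0.445,0,0,0,-1, 0,0,-0.445,0,0,0,-1, 0,0,-0.445,0,0,0,-1, 0,0,-0.445,0,0,0,-1, 0,0,-0.445,0,0,0,-1]' 30
python3 -m jog '[0,0,0.2,0,0,0,-1, 0,0,0.4,0,0,0,-1, 0,0,0.6,0,0,0,-1, 0,-0.3,0.7,0,0,0,-1, 0,-1,0.7,0,0,0,-1, 0,-1,0.7,0,0,0,-1, 0,-1,0.7,0,0,0,-1, 0,-1,0.7,0,0,0,-1, 0,-1,0.7,0,0,0,-1]'
python3 - <<'E'
from h import *
im,d,W=snap('wrist'); np.savez('w11.npz',im=im,W=W)
for n in(.05,.055): rect(im,W,270,560,0,200,n,.09)
rect(im,W,240,320,200,345,.1,.2)
im,d,W=snap('top','top11.png'); np.savez('top11.npz',im=im,W=W)
rect(im,W,255,300,150,195,.055,.09)
E
```

```text
clock: 20.33
tcp_pos: [0.4451, 0.1097, 0.0296]
orientation: [0.0, 0.985, 0.175, 0.002]
wrist_force: [0.1, 0.4, 7.0]
finger_gap: 0.0371
grip_force: 29.6
clock: 21.08
tcp_pos: [0.4445, -0.0963, 0.1692]
orientation: [0.002, 0.985, 0.172, 0.001]
wrist_force: [0.7, -0.2, 0.2]
finger_gap: 0.0369
grip_force: 30.6
3 mean [ 0.5795 -0.1833  0.0512] z95 0.0517 rect [ 579.5 -183.3] [0.5 1.5] 56.1Traceback (most recent call last):
  File "<stdin>", line 3, in <module>
  File "h.py", line 17, in rect
    n,l,st,_=cv2.connectedComponentsWithStats(m.astype(np.uint8)); m=l==1+np.argmax(st[1:,4])
                                                                          ~~~~~~~~~^^^^^^^^^^
    return _wrapfunc(a, 'argmax', axis=axis, out=out, **kwds)
    return bound(*args, **kwds)
ValueError: attempt to get argmax of an empty sequence
```

```bash
python3 -m jog '[0.621,-1,0,0,0,0,-1, 0.621,-1,0,0,0,0,-1, 0.621,-1,0,0,0,0,-1, 0.621,-1,0,0,0,0,-1, 0.621,-1,0,0,0,0,-1, 0.621,-1,0,0,0,0,-1, 0.621,-1,0,0,0,0,-1, 0.621,-1,0,0,0,0,-1, 0.621,-1,0,0,0,0,-1]'
python3 - <<'E'
from h import *
im,d,W=snap('top','top11.png'); np.savez('top11.npz',im=im,W=W)
rect(im,W,250,300,150,195,.055,.09)
rect(im,W,296,376,142,205,.02,.06)
im,d,W=snap('wrist','w11.png'); np.savez('w11.npz',im=im,W=W)
E
```

```text
clock: 21.88
tcp_pos: [0.5673, -0.2887, 0.1676]
orientation: [-0.001, 0.984, 0.175, -0.001]
wrist_force: [0.9, -0.6, -0.1]
finger_gap: 0.0366
grip_force: 30.6
162 mean [ 0.5765 -0.0152  0.0656] z95 0.0682 rect [577.2 -15.7] [30.1 31.3] 89.3
213 mean [ 0.5723 -0.1532  0.0377] z95 0.0445 rect [ 572.7 -154.6] [66.3 18.7] 86.9
```

View pics/w11.png

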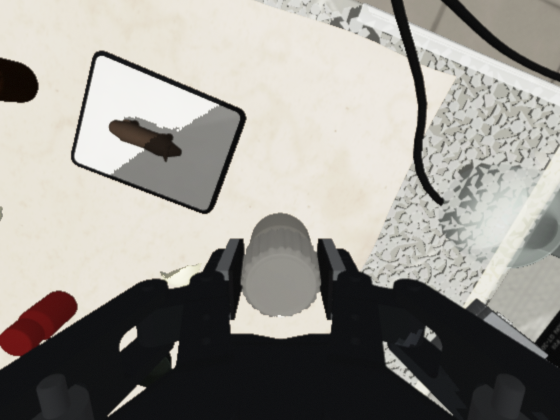

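The white vial is held straight at (280,270), and the bull is still standing on the pad.

```bash
python3 -m jog '[0,-0.024,-0.15,0,0,0,-1, 0,-0.024,-0.3,0,0,0,-1, 0,-0.024,-0.42,0,0,0,-1, 0,-0.024,-0.53,0,0,0,-1, 0,-0.024,-0.6,0,0,0,-1, 0,-0.024,-0.65,0,0,0,-1, 0,-0.024,-0.675,0,0,0,-1, 0,-0.024,-0.685,0,0,0,-1, 0,-0.024,-0.69,0,0,0,-1, 0,-0.024,-0.69,0,0,0,-1, 0,-0.024,-0.69,0,0,0,-1]'
```

```text
clock: 22.9
tcp_pos: [0.5683, -0.2956, 0.0311]
orientation: [0.001, 0.985, 0.175, 0.001]
wrist_force: [0.4, -0.4, -0.4]
finger_gap: 0.0369
grip_force: 30.7
```

```bash
python3 -m jog '[0,0,-0.005,0,0,0,-1, 0,0,-0.009,0,0,0,-1, 0,0,-0.009,0,0,0,-1, 0,0,-0.009,0,0,0,-1]'
```

```text
clock: 23.23
tcp_pos: [0.5683, -0.2957, 0.0296]
orientation: [0.001, 0.985, 0.175, 0.001]
wrist_force: [-0.2, 1.6, 5.9]
finger_gap: 0.0369
grip_force: 31.1
```

```bash
python3 -m jog '[0,0,0.003,0,0,0,0, 0,0,0.003,0,0,0,0.3, 0,0,0.003,0,0,0,0.8, 0,0,0.003,0,0,0,1, 0,0,0.003,0,0,0,1, 0,0,0.2,0,0,0,1, 0,0,0.5,0,0,0,1, 0,0,0.9,0,0,0,1, -0.9,0.2,0.9,0,0,0,1, -0.9,0.2,0.9,0,0,0,1, -0.9,0.2,0.9,0,0,0,1, -0.9,0.2,0.9,0,0,0,1]'
python3 -m jog '[0,0,0,0,0,0,1, 0,0,0,0,0,0,1, 0,0,0,0,0,0,1, 0,0,0,0,0,0,1, 0,0,0,0,0,0,1, 0,0,0,0,0,0,1]'
python3 - <<'E'
from h import *
im,d,W=snap('top','top12.png')
for n,a in dict(white=(370,415,150,200,.045,.09),brown=(250,300,150,195,.055,.09),bull=(296,376,142,205,.02,.06),stone=(200,240,150,190,.022,.06),cup=(345,385,258,298,.012,.05),dish=(190,250,140,202,.009,.03),pad=(296,374,142,205,.006,.02)).items():
    print(n,end=' ')
    try: rect(im,W,*a)
    except Exception as e: print(e)
im,d,W=snap('wrist','w12.png')
E
```

```text
clock: 24.23
tcp_pos: [0.4107, -0.2601, 0.2008]
orientation: [0.0, 0.985, 0.175, 0.0]
wrist_force: [0.9, -0.0, 0.0]
finger_gap: 0.0853
grip_force: 0.0
clock: 24.73
tcp_pos: [0.4128, -0.2608, 0.1997]
orientation: [-0.0, 0.985, 0.175, -0.0]
wrist_force: [0.4, -0.0, -0.4]
finger_gap: 0.0854
grip_force: 0.0
white 194 mean [ 0.5658 -0.2934  0.0545] z95 0.0577 rect [ 565.8 -294.3] [34.9 33.8] 61.6
brown 162 mean [ 0.5765 -0.0154  0.0656] z95 0.0686 rect [576.8 -15.4] [30.8 30.7] 48.3
bull 211 mean [ 0.5724 -0.1534  0.0378] z95 0.0445 rect [ 572.7 -154.6] [66.3 18. ] 88.0
stone 97 mean [0.584  0.1222 0.0274] z95 0.0322 rect [585.1 124. ] [28.  29.7] 18.3
cup 335 mean [ 0.3237 -0.2185  0.0209] z95 0.0301 rect [ 324.6 -215.5] [56.7 54.9] 43.3
dish 395 mean [0.588  0.1283 0.0143] z95 0.0183 rect [583.8 126.1] [109.1 107.5] 0.2
pad 2630 mean [ 0.5729 -0.1546  0.0109] z95 0.0136 rect [ 574.2 -154.8] [149.1 115.6] 87.9
```

View pics/top12.png

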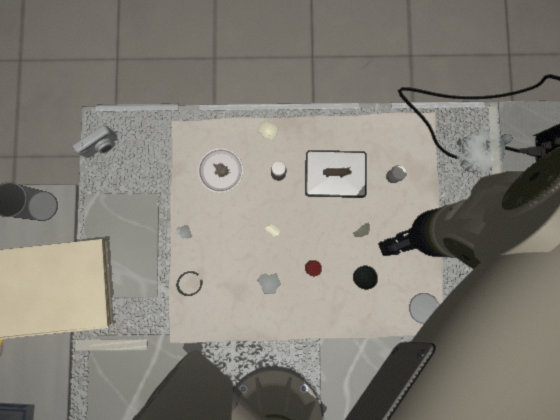

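View pics/w12.png

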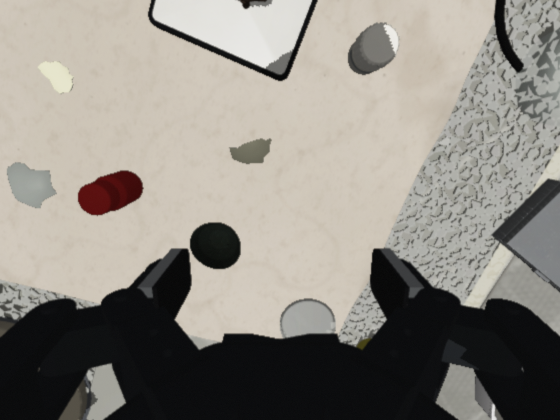

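The row is complete: dish and stone (220,170), brown vial (278,171), bull on the pad (336,172) and white vial (397,174), all upright and within about 2 mm. The cup hasn't moved and the gripper is clear.

```bash
python3 -c "
from workcell import env
print(env.hand_in())"
```

```text
the job is handed in; nothing more can be done
None
```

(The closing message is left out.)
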